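# Seat the light-shield stand and hold the shield up at its second stop

### The arm

A 6-joint arm with a two-finger parallel gripper is mounted at the origin on the work surface. World frame = base frame: x ahead of the robot, y to its left, z up, the work surface at z = 0. Lengths are in m, angles in rad, forces in N, time in s.
With the tool pointing down it reaches from about 0.4 to 0.825 m from the base axis. Payload 7 kg.
Tool frame: the origin (TCP) lies midway between the tips of the shut fingers; the grasp point (between the pads) lies 19 mm behind it; z points along the fingers, y is the line along which they close (so a half turn about z gives the same grasp; the last joint's range is limited). The gripper opens to 88 mm and grips with 3 to 60 N. Pads are 19 mm wide; open, the fingers measure 130 mm over their backs; the gripper's body (78 mm by 193 mm) begins 47 mm behind the grasp point.
Start: joints at [1.51, 0.359, 0.012, 0, -1.224, -0.288], TCP at [0.231, 0.634, 0.227] pointing down, gripper open.
Joint ranges: [-3.07, 3.07], [-1.43, 2.12], [-1.02, 1.25], [-3.03, 1.67], [-3.05, -0], [-3.03, 3.03]. Speed limits (rad/s): [2.39, 2.39, 3.01, 3.14, 3.14, 3.14].

### API

Orientations are given as a unit quaternion [w, x, y, z].
In Python, from station import env gives the robot as it stands. Calls block until the motion is done:
- env.move_ptp(position, orientation): joint-space move of the TCP to a pose.
- env.move_linear(position, rot=None, rate=0.15): straight line of the TCP; rot=None keeps the orientation; rate is the mean speed in m/s.
- env.goto_joints(angles): joint-space move.
- env.command_gripper(opening, strength=None): finger opening in m; strength is the grip in N (None keeps the last); returns when the fingers have stopped.
- env.wait(seconds).
- env.solve_ik(position, orientation): joint angles nearest the present ones, or None.
- env.observe(): the state.
- env.capture(name): name is "scene" or "top" or "wrist"; returns the picture (400x640x3 uint8, red, green, blue); there is no depth.
- env.camera_info(name): a dict with "camera_matrix" (3x3 intrinsics, pixels), "eye" and "attitude" of the camera in the world. Camera axes: x right, y down, z forward; pixel columns grow to the right and rows downward; lengths in m; the calibration is good to about 2 mm. The wrist camera is an equidistant fisheye: a pixel r from the principal point sees the ray r / f radians off the axis. A picture is of the moment at which its call begins: read the wrist's pose just before it. camera_info takes no time and is no camera call; for the wrist camera it gives the pose at the moment of the call.
A pose or a line that the arm cannot do raises env.Unreachable and nothing moves.
- env.job_done(): hands the job in; it is judged then, once.
Trained networks look in the newest picture that a camera, given by its name, has taken for a name from the list of things; names that differ only in an ending like _2 or _b are one class to them, and where a whole thing is asked for, a point or a joint stands for the part that bears it (a point fixed in the world has none). Each returns a list of dicts, best first, with "p" (0 to 1); they miss things now and then, are a little off and sometimes report something else, mostly with a low value. They report only what shows in the picture. A call takes as long as a camera call.
- env.recognise(camera, thing): "point" ([row, column] in pixels, amid what is visible of it).
The state is a dict: "clock": time; "joint_positions": joint angles; "joint_velocities": joint speeds; "joint_torque": joint torques, N m; "position": TCP position; "eef_rot": TCP orientation; "force": force on the tool from outside, world axes, zero at the start; "wrist_torque": the same for the moment, N m; "finger_gap": finger opening in m; "grasp_force": force on a finger pad.
Only numpy, scipy, OpenCV 4.12 (cv2) and the standard library are available. Lean on these libraries where they do the work, as an engineer would, in place of code of your own. Each camera call takes 0.05 s, during which the arm holds its last target. There are 200 camera calls.

### The job

On the dental bench, push the curing-light shield's post down until it is fully home in its bench socket. Then squeeze the push button in the shield's white grip block, draw the shield up past the first stop to the second stop, and finish while still holding it there with the button squeezed in, the post still fully home. Leave the bottle, cup and jar alone.

Things in the scene. Friction and masses are not known exactly. Their poses are not given: they have to be found in the camera images.
- socket: Fixed dark steel bench socket, a block 100 x 90 x 25 mm (x, y, z). Origin: centre of its underside, on the bench. z up. Its yaw is the yaw of the whole stand: the release button is on the +y side of the grip block and the amber shield on the -x side.
- post (a joint): Depth of the grey square post (24 mm square, 125 mm tall, black 46 mm square foot flange 6 mm thick) in the socket, m: 0 = 10 mm proud, 0.010 = home, flange flat on the socket. Starts 6 to 10 mm proud. Tight friction fit: pushing down on the grip block's top (it bears on the post while stowed) moves it with about 10 N; an upward pull of about 15 N draws it out again.
- shield (a joint): How far the slide with grip block and shield is drawn up out of the post, m: 0 = stowed, as it starts. A pin worked by the button locks it at 0, 0.045 (first stop) and 0.090 (second stop; travel ends at 0.091); the pin's holes show in the post's button side. Button in: it slides with about 3 N and sinks if let go. Button out: locked, and pulling draws the post out of the socket.
- grip: White grip block on top of the slide, 36 x 30 x 44 mm (x, y, z), origin at its centre, axes parallel to the socket's, on the post's axis. Origin 175 mm above the bench stowed with the post home (up to 10 mm more while proud), 265 mm at the second stop. The amber shield plate, 4 x 110 x 80 mm (x, y, z), is fixed to it at x = -47 mm, its top 8 mm below the origin.
- release (a joint): The black release button on the +y face of the grip block, pressed toward -y, m: 0 = out, 0.005 = fully in. A spring returns it (1.5 N at first, 5 N fully in); the pin clears the hole from 0.0035 on. Gripping the block across y, one finger on the button and the other on the opposite plain face, presses it.
- button (a point): Centre of the button's outer face: 18 x 20 mm (x, z), level with the grip block's centre, 6 mm proud of the block's +y face when out. The width across button and block is 36 mm, 31 mm when pressed. Axes as the grip block's.
- bottle: Clear plastic bottle with a yellow cap, 62 mm diameter, 150 mm tall, loose; origin at the centre of its underside. Bystander, 150 to 200 mm to one side of the socket.
- cup: Paper-coloured cup, 72 mm rim diameter, 90 mm tall, loose; origin at the centre of its underside. Bystander, 150 to 200 mm to the other side.
- jar: White plastic jar, 52 mm diameter, 50 mm tall, loose; origin at the centre of its underside. Bystander, 110 to 150 mm beyond the socket.

How it is judged:
By the outcome, as a careful person would: the job done as asked, in the order asked, and still so for the second after the job is handed in, while the arm keeps its last pose, push and grip.
It also fails if it takes over 42 s, if anything falls off the work surface, if the arm or the gripper's body presses on something with over 40 N, if the wrist force passes 120 N, or if a joint passes its speed limit or range.

## Working session

There is one attempt and no reset: what is moved stays moved. The work goes in short steps, each a Python script; the robot and the scene stay as the last script left them, time stands still between calls to the robot, and variables do not carry over. Pictures are saved under pics/ and viewed, at most 10 in all, crops included, and the job is handed in when it is done.

```bash
ls; mkdir -p pics
python3 - <<'E'
from station import env
import cv2,numpy as np
ims=[]
for c in("scene","top"):
    im=env.capture(c); cv2.imwrite(f"pics/{c}0.png",im[:,:,::-1])
    i=env.camera_info(c); print(c,np.round(i["camera_matrix"],1).tolist(),np.round(i["eye"],4),i["attitude"])
    for t in("socket","grip","button","bottle","cup","jar","shield"):
        print(t,[(np.round(d["point"],1).tolist(),round(d["p"],2)) for d in env.recognise(c,t)[:2]])
print(env.observe())
E
```

```text
pics
scene [[478.2, 0.0, 317.8], [0.0, 478.2, 199.6], [0.0, 0.0, 1.0]] [ 0.9789 -0.5213  0.8487] [-0.36502293  0.87933311  0.2805469  -0.12175784]
socket [([222.3, 266.5], 0.86)]
grip [([193.6, 259.3], 0.84)]
button []
bottle [([258.0, 185.4], 0.77), ([203.9, 265.6], 0.34)]
cup [([213.3, 340.6], 0.95), ([192.4, 258.3], 0.6)]
jar [([298.3, 288.9], 0.86)]
shield [([191.7, 260.2], 0.94)]
top [[389.5, 0.0, 324.2], [0.0, 389.5, 198.1], [0.0, 0.0, 1.0]] [0.3999 0.074  0.8606] [-0.06669824  0.71251515 -0.6949098   0.07052572]
socket [([236.7, 368.6], 0.77)]
grip [([235.3, 376.9], 0.73)]
button [([214.9, 375.7], 0.41)]
bottle [([287.1, 447.1], 0.96)]
cup [([185.7, 306.1], 0.64)]
jar [([185.6, 410.8], 0.82)]
shield [([238.2, 372.9], 0.66)]
{'clock': 0.8, 'joint_positions': array([ 1.51012496e+00,  3.58547589e-01,  1.19323876e-02, -4.57679397e-05,
       -1.22408837e+00, -2.88115481e-01]), 'joint_velocities': array([ 0.00043604,  0.00080694, -0.00067711,  0.00106497,  0.0001918 ,
        0.000504  ]), 'joint_torque': array([ 5.93375171e-04, -5.82283187e+01,  2.93288827e+01,  7.00189903e+00,
        1.26347062e-02, -1.13162778e-05]), 'position': array([0.23067152, 0.63435165, 0.22660103]), 'eef_rot': array([-4.36366913e-05,  9.84830617e-01, -1.73518449e-01, -2.66465384e-05]), 'force': array([0.92241382, 0.53218471, 0.56267998]), 'wrist_torque': array([-0.00526363,  0.03480374,  0.02831205]), 'grasp_force': 0.0, 'finger_gap': 0.08757909218948128}
```

View pics/scene0.png

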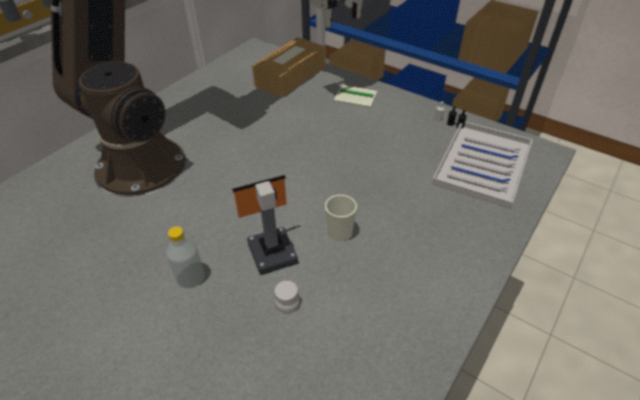

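View pics/top0.png

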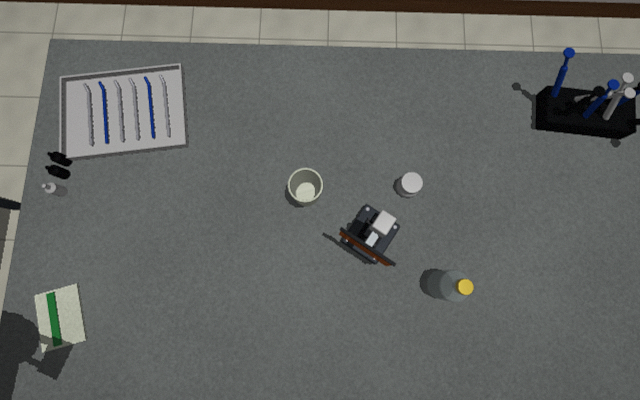

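The scene picture shows the stand at about (265,215), with the bottle left, the cup right and the jar in front. In the top picture the white block is at about (383,222), the amber plate runs (340,232)-(395,264), and the socket is at about (370,233). Next I'll crop in and triangulate.

```bash
cat > h.py <<'E'
import numpy as np,cv2
from scipy.spatial.transform import Rotation as R
def rot(q): return R.from_quat([q[1],q[2],q[3],q[0]])
def ray(i,rc):
    K=i["camera_matrix"]; return rot(i["attitude"]).apply([(rc[1]-K[0][2])/K[0][0],(rc[0]-K[1][2])/K[1][1],1])
def at(i,rc,z):
    d=ray(i,rc); e=np.array(i["eye"]); return e+d*(z-e[2])/d[2]
def proj(i,P):
    K=i["camera_matrix"]; p=rot(i["attitude"]).inv().apply(np.array(P)-i["eye"]); p=np.atleast_2d(p)
    return np.c_[K[1][1]*p[:,1]/p[:,2]+K[1][2],K[0][0]*p[:,0]/p[:,2]+K[0][2]]
E
python3 - <<'E'
from station import env
from h import *
t=env.camera_info("top");s=env.camera_info("scene")
print("grip",at(t,(222,383),.203),at(s,(190,264),.203))
print("socket",at(t,(233,370),.025),at(s,(250,272),.025))
print("bottlecap",at(t,(287,466),.15),at(s,(232,176),.15),"cup",at(t,(186,305),.09),"jar",at(t,(184,411),.05),at(s,(290,287),.05))
print("plate ends",at(t,(232,341),.17),at(t,(264,394),.17))
a=cv2.imread("pics/top0.png")[190:280,320:420];b=cv2.imread("pics/scene0.png")[165:285,220:320]
cv2.imwrite("pics/crop1.png",np.hstack([cv2.resize(a,None,fx=4,fy=4,interpolation=2)[:360],cv2.resize(b,(400,480),interpolation=2)[:360]]))
E
```

```text
grip [ 0.49042    -0.02903486  0.203     ] [ 0.49268746 -0.03394849  0.203     ]
socket [ 0.49038793 -0.0288259   0.025     ] [ 0.49800438 -0.03720053  0.025     ]
bottlecap [ 0.38461718 -0.18500662  0.15      ] [ 0.38899484 -0.18377774  0.15      ] cup [0.57552428 0.11122502 0.09      ] jar [ 0.59493378 -0.11338797  0.05      ] [ 0.60242816 -0.11389486  0.05      ]
plate ends [0.47516842 0.04059378 0.17      ] [ 0.42135093 -0.05312295  0.17      ]
```

View pics/crop1.png

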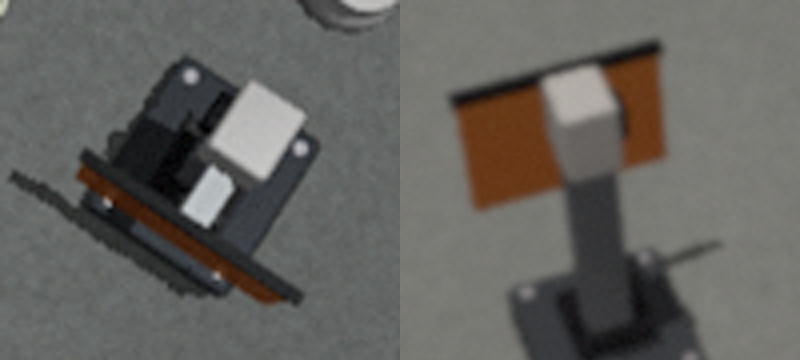

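The crop shows the white block with the black button on its upper-left side in the top view, which is the stand's +y. The plate runs along about 60° in the world, so the yaw is about -30° and the grip is at about (0.491, -0.031). I'll move above it and look with the wrist camera.

```bash
cat >> h.py <<'E'
def q(yawdeg):  # tool down, tool x heading yawdeg
    c=np.deg2rad(yawdeg); M=np.c_[[np.cos(c),np.sin(c),0],[np.sin(c),-np.cos(c),0],[0,0,-1]]
    v=R.from_matrix(M).as_quat(); return np.array([v[3],v[0],v[1],v[2]])
E
python3 - <<'E'
from station import env
from h import *
P=[.491,-.031,.31]; S=[(y,env.solve_ik(P,q(y))) for y in(-30,150)]
for y,s in S: print(y,s)
env.move_linear([.231,.634,.31],rate=.25)
y=min([s for s in S if s[1] is not None],key=lambda s:abs(s[1][5]))[0]
env.move_ptp(P,q(y)); o=env.observe(); print(y,o["clock"],o["position"],o["force"])
i=env.camera_info("wrist"); im=env.capture("wrist"); print(i)
cv2.imwrite("pics/w1.png",im[:,:,::-1])
for t in("grip","button","socket","shield"):print(t,env.recognise("wrist",t)[:2])
print(env.observe()["clock"])
E
```

```text
-30 [ 0.33742149  0.0054357  -0.23934419  0.         -1.32601644  0.70977606]
150 [ 0.33742149  0.0054357  -0.23934419  0.         -1.32601644 -2.43181659]
-30 3.8167 [ 0.49123825 -0.03039907  0.30990246] [-0.22465892 -0.56031191 -1.06016299]
{'camera_matrix': array([[309.70691629,   0.        , 322.45031735],
       [  0.        , 309.70691629, 199.38428124],
       [  0.        ,   0.        ,   1.        ]]), 'eye': array([ 0.54768397, -0.06301803,  0.46744358]), 'attitude': array([-0.06211033, -0.49668437,  0.85916726,  0.10620059])}
grip [{'point': [219.8, 320.8], 'p': 0.64}]
button [{'point': [191.5, 306.2], 'p': 0.49}]
socket [{'point': [194.2, 318.6], 'p': 0.98}]
shield [{'point': [221.2, 321.9], 'p': 0.66}]
4.0667
```

View pics/w1.png

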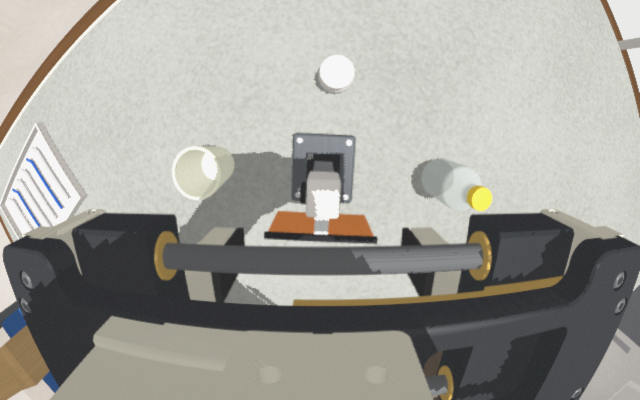

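The wrist picture shows the block's top at about (312–340, 191–220), the plate's top edge from (265,235) to (377,240), and the socket's top corners at about (294,135), (355,137), (353,203), (292,203). I'll convert these with the fisheye model.

```bash
cat >> h.py <<'E'
def fat(i,uv,z):
    K=i["camera_matrix"]; v=np.array([uv[0]-K[0][2],uv[1]-K[1][2]]); r=np.hypot(*v); th=r/K[0][0]
    d=rot(i["attitude"]).apply([*(np.sin(th)*v/r),np.cos(th)]); e=np.array(i["eye"]); return e+d*(z-e[2])/d[2]
E
python3 - <<'E'
from station import env
from h import *
i=env.camera_info("wrist")
A,B=fat(i,(265,235),.175),fat(i,(377,240),.175); print("plate",A,B,np.linalg.norm(A-B),np.degrees(np.arctan2(*(A-B)[:2]))*-1)
C=[fat(i,c,.025) for c in((294,135),(355,137))]; print("sock",C,np.linalg.norm(C[0]-C[1]),np.degrees(np.arctan2(*(C[0]-C[1])[:2]))*-1)
c=np.deg2rad(-30);ex=np.array([np.cos(c),np.sin(c),0])
print("socket centre", (C[0]+C[1])/2-.05*ex, "grip from plate",(A+B)/2+.047*ex)
for z in(.203,.207): print("top",[np.round(fat(i,p,z),4) for p in((313,192),(339,192),(340,220),(313,220))],fat(i,(326.3,206),z))
im=cv2.imread("pics/w1.png")[120:250,250:400]
cv2.imwrite("pics/w1c.png",cv2.resize(im,None,fx=4,fy=4,interpolation=2))
E
```

```text
plate [0.48034709 0.04258549 0.175     ] [ 0.41846012 -0.05383262  0.175     ] 0.11457071754163356 -32.69479986932008
sock [array([ 0.55281694, -0.0202279 ,  0.025     ]), array([ 0.50702258, -0.09413152,  0.025     ])] 0.086941746599539 -31.784418142378378
socket centre [ 0.48661849 -0.03217971  0.025     ] grip from plate [ 0.4901068  -0.02912357  0.175     ]
top [array([ 0.4996, -0.0265,  0.203 ]), array([ 0.4882, -0.0462,  0.203 ]), array([ 0.4653, -0.0344,  0.203 ]), array([ 0.4774, -0.0135,  0.203 ])] [ 0.48273397 -0.03025996  0.203     ]
top [array([ 0.5003, -0.027 ,  0.207 ]), array([ 0.4891, -0.0465,  0.207 ]), array([ 0.4665, -0.0349,  0.207 ]), array([ 0.4784, -0.0142,  0.207 ])] [ 0.48371425 -0.0307592   0.207     ]
```

View pics/w1c.png

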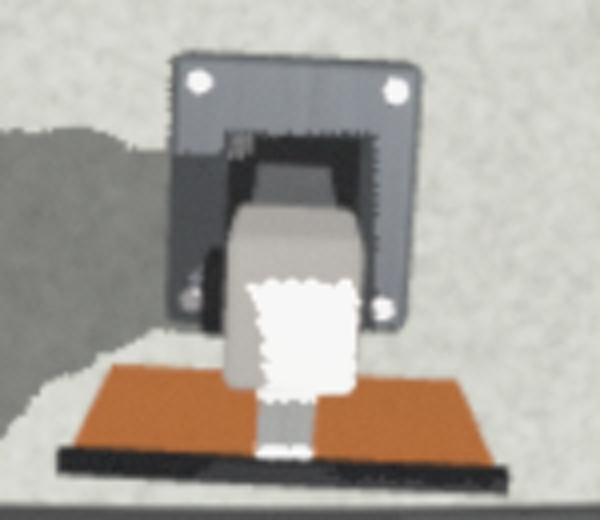

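The crop shows the block's full top spanning about (306.5–339.5, 179.5–218) px, which is 29 x 37 mm as expected. The measurements agree on a centre of about (0.490, -0.0305) and a yaw of about -32°. I'll push down with the fingers shut.

Run:
```python
from station import env
from h import *
i=env.camera_info("wrist"); print(fat(i,(323,199),.205))
X=[.490,-.0305]; Q=q(-32)
env.command_gripper(0,20)
env.move_linear([*X,.213],rot=Q,rate=.1); f0=env.observe()["force"][2]
z=.210
while z>.188:
    env.move_linear([*X,z],rate=.02); o=env.observe(); f=o["force"]-0
    print(round(z,4),np.round(o["position"],4),np.round(f,1),round(o["clock"],2))
    if f[2]-f0>25: break
    z-=.001
```

```text
[ 0.49016918 -0.03115969  0.205     ]
0.21 [ 0.49   -0.0305  0.2101] [-0.  -0.8  0. ] 6.91
0.209 [ 0.49   -0.0305  0.209 ] [ 0.7 -0.4  0.3] 7.16
0.208 [ 0.49   -0.0305  0.2079] [-0.7 -0.2  0.7] 7.41
0.207 [ 0.49   -0.0305  0.2069] [ 0.2 -0.7  0.3] 7.66
0.206 [ 0.4899 -0.0305  0.2059] [ 0.8  0.1 -0.1] 7.91
0.205 [ 0.4902 -0.0305  0.2054] [-0.2  0.1  3. ] 8.16
0.204 [ 0.4903 -0.0306  0.2046] [-1.7  0.3  5.9] 8.41
0.203 [ 0.4903 -0.0305  0.2037] [-2.1 -0.3  6.3] 8.66
0.202 [ 0.4903 -0.0305  0.2027] [-0.9  0.7  7.3] 8.91
0.201 [ 0.4903 -0.0306  0.2017] [-1.7  0.3  7. ] 9.16
0.2 [ 0.4903 -0.0305  0.2007] [-2.2 -0.1  6.8] 9.41
0.199 [ 0.4903 -0.0305  0.1997] [-2.5 -0.6  6.3] 9.66
0.198 [ 0.4903 -0.0305  0.1987] [-2.1 -0.   8. ] 9.91
0.197 [ 0.4903 -0.0305  0.1977] [-1.6  0.   7.5] 10.16
0.196 [ 0.4904 -0.0306  0.1972] [-3.8  0.1 10.7] 10.41
0.195 [ 0.4907 -0.0306  0.1971] [-6.2  2.2 17.4] 10.66
0.194 [ 0.4909 -0.0307  0.197 ] [-10.    2.6  23.2] 10.91
0.193 [ 0.4911 -0.0308  0.1969] [-11.7   1.4  30.9] 11.16
```

Contact came at 0.2055 and the block bottomed out hard at z = 0.197, so the post is home. Next I'll grip it.

Run:
```python
from station import env
from h import *
c=np.deg2rad(-32); ey=np.array([-np.sin(c),np.cos(c)]); X=np.array([.490,-.0305])+.0005*ey
def s():
    o=env.observe(); f=o["force"]; print(round(o["clock"],2),np.round(o["position"],4),np.round(f,1),"fy",round(f[:2]@ey,1),"tq",np.round(o["wrist_torque"],2),"gap",round(o["finger_gap"],4),"g",round(o["grasp_force"],1)); return o
env.move_linear([*X,.215],rate=.08)
env.command_gripper(.07); env.move_linear([*X,.156],rate=.08); s()
env.command_gripper(.044); s()
env.command_gripper(0,25); s(); env.wait(.2); s()
im=env.capture("wrist"); cv2.imwrite("pics/w2.png",im[:,:,::-1])
```

```text
13.69 [ 0.4907 -0.03    0.1564] [-0.3 -0.3  1.2] fy -0.4 tq [ 0.02  0.03 -0.03] gap 0.0698 g 0.0
14.37 [ 0.4903 -0.03    0.156 ] [-0.3  0.9 -0.2] fy 0.6 tq [ 0.03 -0.01 -0.01] gap 0.0441 g 0.0
14.76 [ 0.4904 -0.0299  0.156 ] [0.1 2.4 0.4] fy 2.1 tq [ 0.79 -0.18 -0.13] gap 0.0305 g 25.0
14.96 [ 0.4904 -0.0299  0.156 ] [0.7 2.6 0.1] fy 2.6 tq [ 0.94 -0.17 -0.16] gap 0.0305 g 25.0
```

View pics/w2.png

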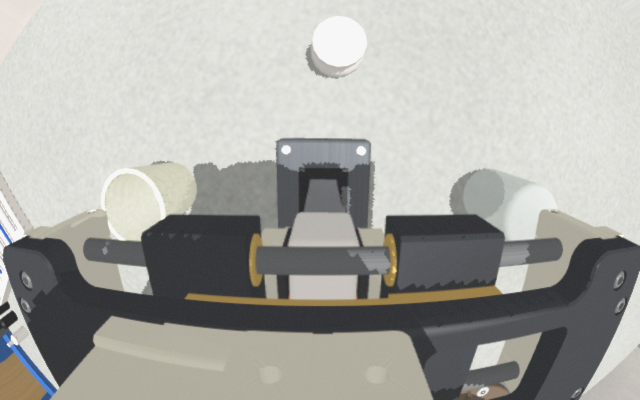

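The wrist picture shows the block squarely between the pads. The gap is 30.5 mm, so the button is fully in, and the side force is low. Now I'll draw it up while watching the force.

Run:
```python
from station import env
from h import *
o=env.observe(); X=o["position"][:2]
for d in(.001,.002,.004,.006,.010,.02,.03,.04,.05,.06,.07,.08,.087,.0895):
    env.move_linear([.4903,-.03,.156+d],rate=.03); o=env.observe()
    print(d,round(o["clock"],2),np.round(o["position"],4),np.round(o["force"],1),round(o["finger_gap"],4),round(o["grasp_force"],1))
    if o["force"][2]<-10: print("stop");break
c=env.capture("scene");cv2.imwrite("pics/s2.png",c[130:300,160:400,::-1].repeat(3,0).repeat(3,1))
```

```text
0.001 15.26 [ 0.4904 -0.0299  0.157 ] [ 0.5  2.7 -1.1] 0.0305 25.0
0.002 15.51 [ 0.4904 -0.03    0.1581] [ 0.6  2.9 -0.7] 0.0305 25.0
0.004 15.76 [ 0.4904 -0.03    0.1602] [ 0.4  2.9 -0.5] 0.0306 25.0
0.006 16.01 [ 0.4903 -0.0299  0.1622] [ 0.8  2.6 -1.2] 0.0305 25.0
0.01 16.29 [ 0.4904 -0.03    0.1663] [-0.4  3.2 -0.2] 0.0307 25.0
0.02 16.77 [ 0.4904 -0.03    0.1763] [ 1.1  3.4 -1.7] 0.0304 25.0
0.03 17.26 [ 0.4903 -0.03    0.1862] [ 1.3  4.3 -1. ] 0.0307 25.0
0.04 17.74 [ 0.4903 -0.03    0.1962] [ 1.1  3.1 -1.4] 0.0304 25.0
0.05 18.23 [ 0.4903 -0.03    0.2062] [ 0.5  3.9 -0.5] 0.0309 25.0
0.06 18.71 [ 0.4903 -0.03    0.2162] [ 0.4  2.5 -0.9] 0.0307 25.0
0.07 19.19 [ 0.4903 -0.03    0.2262] [ 1.4  3.1 -1.6] 0.031 25.0
0.08 19.68 [ 0.4903 -0.03    0.2362] [ 0.7  2.7 -0.7] 0.0305 25.0
0.087 20.06 [ 0.4903 -0.03    0.2433] [ 0.8  2.3 -0.7] 0.0303 25.0
0.0895 20.31 [ 0.4903 -0.03    0.2457] [ 1.3  2.9 -0.9] 0.0304 25.0
```

View pics/s2.png

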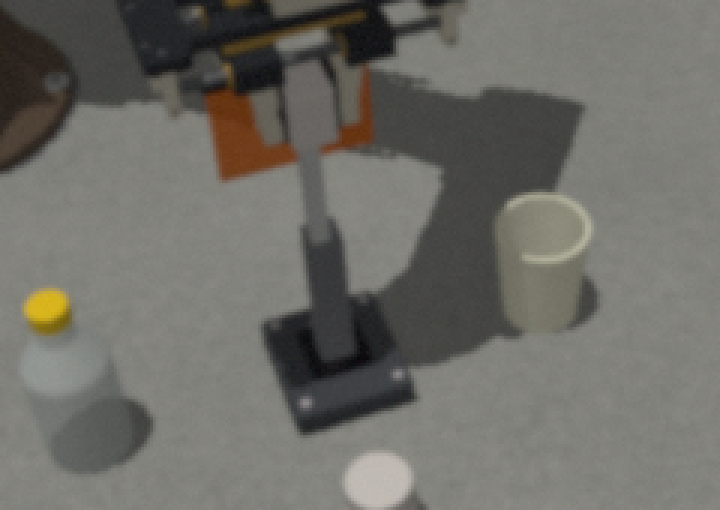

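The slide is out and the post is seated, with the bystanders untouched. I'll feel gently for the travel end at 0.091 to confirm there was no slip, then settle at 0.090.

Run:
```python
from station import env
from h import *
def s(d):
    env.move_linear([.4903,-.03,.156+d],rate=.02); o=env.observe()
    f=[]
    for _ in range(5): env.wait(.02); f.append(env.observe()["force"][2])
    f=np.mean(f); print(round(d,4),round(o["clock"],2),round(o["position"][2],4),round(f,2),round(o["finger_gap"],4)); return f
d=.0900
while s(d)>-4 and d<.0925: d+=.0003
d-=.0013; s(d); env.wait(.3); o=env.observe(); print(o["position"],o["force"],o["finger_gap"],o["clock"])
```

```text
0.09 20.61 0.2459 -1.71 0.0305
0.0903 20.94 0.2462 -2.48 0.0307
0.0906 21.27 0.2466 -2.28 0.0306
0.0909 21.61 0.2469 -1.99 0.0306
0.0912 21.94 0.2472 -1.87 0.0305
0.0915 22.27 0.2473 -4.94 0.0307
0.0902 22.61 0.2463 -2.37 0.0304
[ 0.49030036 -0.02999433  0.24626246] [ 1.18604382  3.67320643 -2.54990295] 0.03070090147599429 22.9917
```

```bash
python3 -c "
from station import env
print(env.job_done())"
```

```text
the job is handed in; nothing more can be done
None
```

The job is handed in at about 23 s of the 42 s allowed: the post is pushed fully home, and the arm is holding the shield at the second stop (about 90 mm) with the button squeezed in; the bottle, cup and jar were left alone.

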